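# Centre-punch the bracket blank through the marking jig

## Task

Take the automatic centre punch out of its wooden stand, put its nose down into the brass bush of the blue marking jig, and press straight down on the bracket blank inside until the punch's spring snaps; stop as soon as it snaps, and never load the jig with more than 20 newtons. Fire the punch nowhere else, then put it back in its stand, fully down and upright, and let go. Leave the try square, tape measure, spring clamp and bottle where they are.

Things in the scene. Friction and masses are not known exactly. Their poses are not given: they have to be found in the camera images.
- punch_grip (a point): Centre punch, 147 mm long, upright: round brass grip 18 mm wide, red cap on top. The point is on its axis half-way up the grip, 100 mm above the extended tip, 38 mm above the underside of a dark collar 26 mm wide, 47 mm below the cap's top; z up the punch. Below the collar: steel nose 14 mm wide, 44 mm long, tapered end, then the sliding tip, 7 mm wide, 18 mm long.
- punch_tip (a point): Point of the punch's sliding tip, on its axis, 100 mm below punch_grip when extended. Pushed in, it resists with 4 N at first, rising to about 11 N at 5 to 6 mm; there the hidden spring snaps: the tip jumps in and the push drops to about 6 N by 8 mm (snapped: 93.5 mm or less below punch_grip). At 10 mm is a hard stop. It springs out again when unloaded.
- jig_bush (a point): Blue marking jig bolted to the bench, 130 x 90 mm, with an aluminium top plate and a brass bush 32 mm wide. The point is the centre of the bush's mouth, at its top, 60 mm above the bench; z up. Bore 17 mm wide, 15 mm long, upright. A steel bracket blank lies firm and flat under it, its face 24 to 44 mm below this point: it differs each run and is not measured, so feel for it.
- stand_hole (a point): Wooden stand fixed on the bench: block 60 x 60 mm on a 90 x 90 mm foot, 70 mm high in all, with an upright hole 17 mm wide, 65 mm deep, in which the punch stands with its collar on the block's top. The point is the centre of the hole's mouth, at the block's top; z up.
- try_square: Bystander: try square with a wooden stock lying at the left; leave it alone.
- tape_measure: Bystander: yellow tape measure at the right; leave it alone.
- spring_clamp: Bystander: black spring clamp at the left; leave it alone.
- pet_bottle: Bystander: clear bottle, 211 mm tall, standing at the back; leave it alone.
Not all that is in view belongs to the job. Leave any green or purple look-alike of the part that bears stand_hole alone.

How it is judged (in metres and radians):
On the way, in this order (a step that is already met when the one before it is completed fails the run):
1. the punch's tip is down in the jig's bush (at least 15 mm below the mouth, within 6 mm of its axis) (horizontal distance between punch_tip and jig_bush below 0.006 m and z of punch_tip in the frame of jig_bush below -0.015 m), for 0.1 s.
2. the punch has been pressed upright (within 8 degrees) in the bush until it snapped (tip pushed in at least 6.5 mm, within 4 mm of the bush's axis) (distance between punch_tip and punch_grip below 0.0935 m and horizontal distance between punch_tip and jig_bush below 0.004 m and z of punch_tip in the frame of jig_bush below -0.018 m and angle between punch_grip's own z axis and vertical below 0.14 rad), for 0.02 s.
At the end, for the whole second after the job is handed in: The punch stands in its stand again, released, upright (within 6 degrees), its collar down on the block (within 4 mm) and its grip within 6 mm of the hole's axis; try square, tape measure, spring clamp and bottle are within 30 mm of where they were (horizontal distance between punch_grip and stand_hole below 0.006 m and z of punch_grip in the frame of stand_hole between 0.034 and 0.042 m and angle between punch_grip's own z axis and vertical below 0.1 rad and distance of each of try_square, tape_measure, spring_clamp, pet_bottle from where it was at the start of the episode below 0.03 m); the robot touches nothing.
It fails at once if the jig, with the blank in it, is loaded by the punch with more than 20 N (contact force between punch and jig above 20 N).
It fails at once if the robot itself pushes on the jig with more than 20 N (contact force between any of the fingers, the arm and jig above 20 N).
It fails at once if the punch's tip is pushed in 7 mm or more anywhere but in the jig's bush (distance between punch_tip and punch_grip below 0.093 m and (horizontal distance between punch_tip and jig_bush above 0.01 m or z of punch_tip in the frame of jig_bush above -0.01 m)).
It fails at once if a bystander (try square, tape measure, spring clamp, bottle) is moved by more than 30 mm (distance of any of try_square, tape_measure, spring_clamp, pet_bottle from where it was at the start of the episode above 0.03 m).
It also fails if it takes over 61 s, if anything falls off the work surface, if the arm or the gripper's body presses on something with over 40 N, if the wrist force passes 120 N, or if a joint passes its speed limit or range.

## Robot

A 6-joint arm with a two-finger parallel gripper is mounted at the origin on a cart in front of the work surface, level with it; the furniture and walls round the work are solid. World frame = base frame: x ahead of the robot, y to its left, z up, the work surface at z = 0. Lengths are in mm, angles in rad, forces in N, time in s.
With the tool pointing down it reaches from about 425 to 950 mm from the base axis. Payload 14.7 kg.
Tool frame: the origin (TCP) lies at the very end of the fingers, on their centre line; the grasp point (between the pads) lies 19 mm behind it; z points along the fingers, y is the line along which they close (so a half turn about z gives the same grasp; the last joint's range is limited). The gripper opens to 85 mm and grips with 20 to 120 N. Pads are 22 mm wide; open, the fingers measure 114 mm over their backs; the gripper's body (76 mm by 85 mm) begins 54 mm behind the grasp point. The pads swing forward as they close: fully open they stand 13 mm farther back than shut.
Start: joints at [1.134, 0.48, 1.596, -0, 1.065, -0.047], TCP at [246.978, 601.244, 231.297] pointing down, gripper open.
Joint ranges: [-2.75, 2.75], [-0.82, 2.05], [0.23, 2.67], [-1.56, 4.7], [0.09, 2.69], [-2.92, 2.92]. Speed limits (rad/s): [1.89, 1.89, 2.39, 3.01, 3.01, 3.01].

## Interface

Orientations are given as a unit quaternion [x, y, z, w].
In Python, from workcell import r gives the robot as it stands. The module is installed in compiled form; this text tells all that it offers. Calls block until the motion is done:
- r.move_to(position, orientation): joint-space move of the TCP to a pose.
- r.line_to(position, orientation=None, speed=150, guard=None): straight line of the TCP; orientation=None keeps the orientation; speed is the mean speed in mm/s. With guard (N) it stops when the force on the tool has changed by that much, and returns True; else False.
- r.move_j(angles): joint-space move.
- r.command_gripper(opening, effort=None): opening from 0.0 (shut) to 1.0 (fully open); effort is the grip in N (None keeps the last); returns when the fingers have stopped.
- r.sleep(seconds).
- r.solve_ik(position, orientation): joint angles nearest the present ones, or None.
- r.get_obs(): the state.
- r.grab_frame(name): name is "scene" or "top" or "wrist"; returns (picture, depth): 480x640x3 uint8, red, green, blue; 480x640 float32, mm along the optical axis (not along the pixel's ray), 0 where there is no reading.
- r.calibration(name): a dict with "vfov" (degrees; the focal length in pixels is half the picture's height over the tangent of half this angle, whatever the lens; pixels are square), "cx", "cy" (the principal point, pixels), "cam_to_world" (4x4, takes a point from camera to world coordinates); the wrist camera has in their place "hand_eye" (4x4, takes a point from camera to tool coordinates, whose origin is the TCP and whose axes are the flange's). Camera axes: x right, y down, z forward; pixel columns grow to the right and rows downward; lengths in mm; the calibration is good to about 2 mm. The wrist camera is an equidistant fisheye: a pixel r from the principal point sees the ray r / f radians off the axis. A picture is of the moment at which its call begins: read the wrist's pose just before it. calibration takes no time and is no camera call.
A pose or a line that the arm cannot do raises r.MotionError and nothing moves.
- r.close_job(): hands the job in; it is judged then, once.
The state is a dict: "clock": time; "joint_pos": joint angles; "qvel": joint speeds; "tau": joint torques, N m; "position": TCP position; "orientation": TCP orientation; "ft_force": force on the tool from outside, world axes, zero at the start; "moment": the same for the moment, N m; "finger_gap": opening from 0.0 (shut) to 1.0 (fully open); "grasp_force": force on a finger pad.
Only numpy, scipy, OpenCV 4.12 (cv2) and the standard library are available. Lean on these libraries where they do the work, as an engineer would, in place of code of your own. Each camera call takes 0.05 s, during which the arm holds its last target. There are 200 camera calls.

## Working session

There is one attempt and no reset: what is moved stays moved. The work goes in short steps, each a Python script; the robot and the scene stay as the last script left them, time stands still between calls to the robot, and variables do not carry over. Pictures are saved under pics/ and viewed, at most 10 in all, crops included, and the job is handed in when it is done.

```bash
mkdir -p pics
python3 - <<'E'
from workcell import r
import cv2,numpy as np
for n in ("scene","top"):
    p,d=r.grab_frame(n); np.savez(f"pics/{n}0.npz",p=p,d=d); cv2.imwrite(f"pics/{n}0.png",p[:,:,::-1])
    c=r.calibration(n); print(n,c["vfov"],c["cx"],c["cy"],np.round(c["cam_to_world"],3).tolist())
c=r.calibration("wrist");print(c)
o=r.get_obs();print(o["clock"],o["orientation"],o["ft_force"],o["finger_gap"])
E
```

```text
scene 48.65172348390876 316.3933456117419 237.31857320734144 [[0.531, -0.418, 0.737, -431.672], [-0.848, -0.273, 0.455, -640.045], [0.011, -0.867, -0.499, 805.036], [0.0, 0.0, 0.0, 1.0]]
top 52.10645619591614 315.508333359784 246.8490419542984 [[-0.001, -0.995, 0.105, 443.084], [-1.0, -0.001, -0.022, 12.426], [0.022, -0.105, -0.994, 1567.138], [0.0, 0.0, 0.0, 1.0]]
{'vfov': 65.70646984690485, 'cx': 321.0421651520735, 'cy': 237.99064030556784, 'hand_eye': array([[-8.42041397e-04, -9.60798604e-01, -2.77245979e-01,
         6.85025341e+01],
       [ 9.99999501e-01, -9.58137721e-04,  2.83273392e-04,
        -8.02110892e-01],
       [-5.37808511e-04, -2.77245602e-01,  9.60798932e-01,
        -1.43523002e+02],
       [ 0.00000000e+00,  0.00000000e+00,  0.00000000e+00,
         1.00000000e+00]])}
0.1 [ 1.93673862e-01  9.81065809e-01 -5.43264313e-04 -1.37295167e-04] [-0.28665623 -0.03419289 -0.16168059] 1.0062119077462848
```

View pics/scene0.png

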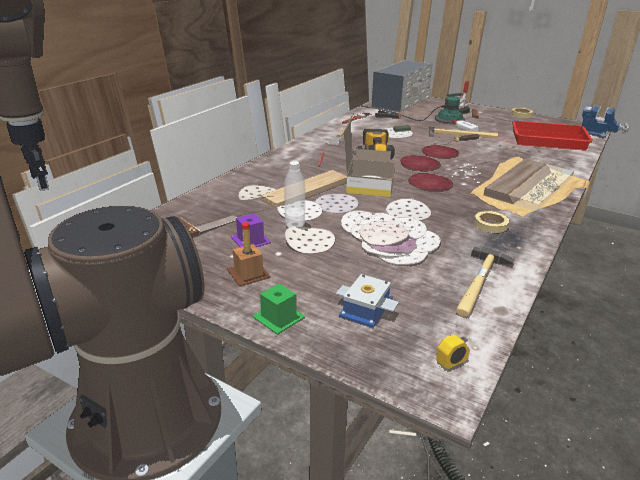

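View pics/top0.png

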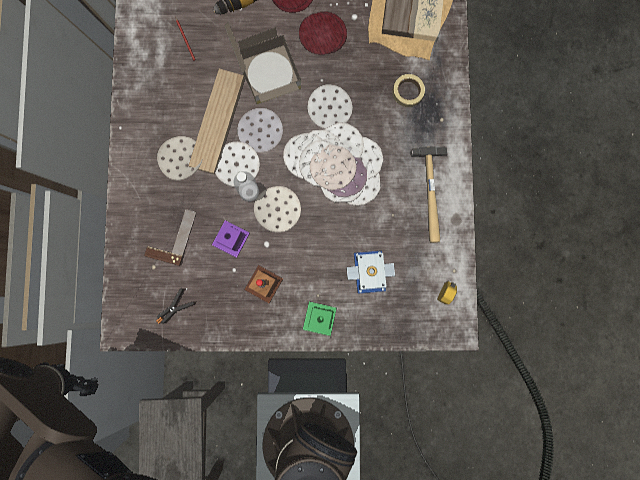

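The punch is in the brown wooden stand, at scene (247,255) and top (263,283). The look-alikes without a punch are green at top (320,319) and purple at top (231,238). The jig bush is at top (371,271) and scene (368,289). I'll measure these and confirm the stand in an enlarged crop.

```bash
cat > h.py <<'E'
from workcell import r
import cv2,numpy as np
from scipy.spatial.transform import Rotation as R
def ray(n,px,py,T=None):
    c=r.calibration(n); f=240/np.tan(np.radians(c["vfov"]/2))
    v=np.array([(px-c["cx"])/f,(py-c["cy"])/f,1.])
    if n=="wrist":
        th=np.hypot(v[0],v[1]); s=np.sinc(th/np.pi); v=np.array([v[0]*s,v[1]*s,np.cos(th)]); M=T@c["hand_eye"]
    else: M=c["cam_to_world"]
    return M[:3,3],M[:3,:3]@v
def onz(n,p,z,T=None):
    o,d=ray(n,*p,T); return o+d*(z-o[2])/d[2]
def tool(o):
    T=np.eye(4);T[:3,:3]=R.from_quat(o["orientation"]).as_matrix();T[:3,3]=o["position"];return T
def blobs(p,lo,hi,roi,amin=8):
    x0,y0,x1,y1=roi; m=cv2.inRange(cv2.cvtColor(p,cv2.COLOR_RGB2HSV)[y0:y1,x0:x1],lo,hi)
    n,_,s,c=cv2.connectedComponentsWithStats(m)
    return sorted([(int(s[i,4]),np.round(c[i]+[x0,y0],1).tolist(),(s[i,:4]+[x0,y0,0,0]).tolist()) for i in range(1,n) if s[i,4]>=amin],reverse=True)[:4]
E
python3 - <<'E'
from h import *
t=np.load("pics/top0.npz")["p"];s=np.load("pics/scene0.npz")["p"]
for n,p,roi,b in(("top",t,(240,262,285,305),(355,255,388,288)),("scene",s,(225,215,275,290),(350,275,385,305))):
    print(n,"red",blobs(p,(0,190,120),(8,255,255),roi))
    print(n,"brass",blobs(p,(14,90,80),(30,255,255),b))
    print(n,"brown",blobs(p,(8,100,40),(20,255,255),roi))
rb=blobs(t,(0,190,120),(8,255,255),(240,262,285,305))
if rb: print("punch",onz("top",rb[0][1],155))
bb=blobs(t,(14,90,80),(30,255,255),(355,255,388,288))
if bb: print("bush",onz("top",bb[0][1],60))
a=cv2.resize(t[258:308,238:288],(400,400),interpolation=2);b=cv2.resize(t[246:296,346:396],(400,400),interpolation=2)
cv2.imwrite("pics/crop1.png",np.hstack([a,b])[:,:,::-1])
E
```

```text
top red []
top brass [(51, [371.5, 270.7], [367, 266, 10, 10])]
top brown [(611, [262.5, 284.2], [245, 265, 38, 38])]
scene red [(12, [245.0, 223.6], [242, 223, 7, 2])]
scene brass [(77, [367.2, 288.4], [361, 285, 13, 8])]
scene brown [(1116, [247.1, 263.1], [228, 229, 42, 57])]
bush [ 527.92243702 -193.87531182   60.        ]
```

View pics/crop1.png

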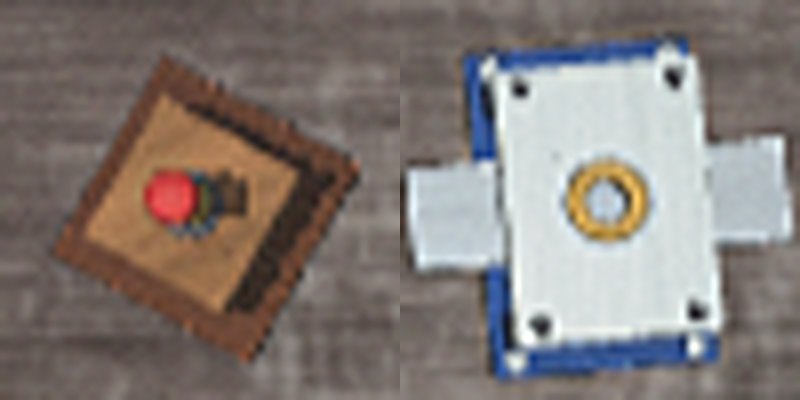

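The crop shows the brown wooden stand holding the red-capped punch (cap at top (259.4,282.6)), so this is the right stand. The jig's brass bush is at (371.5,270.7). Next I'll refine both with the wrist camera.

Run:
```python
from h import *
P=onz("top",(259.4,282.6),155);S=onz("top",(262.4,283.5),70);B=onz("top",(371.5,270.7),60)
o1,d1=ray("top",259.4,282.6);o2,d2=ray("scene",245.5,224.5)
d1/=np.linalg.norm(d1);d2/=np.linalg.norm(d2)
k=np.linalg.lstsq(np.c_[d1,-d2],o2-o1,rcond=None)[0];print("tri cap",o1+k[0]*d1,o2+k[1]*d2)
print(P,S,B)
Q=[0,1,0,0]
ims=[]
for n,X in(("jig",B),("stand",P)):
    r.move_to([X[0],X[1],320],Q); r.sleep(.2)
    o=r.get_obs();p,d=r.grab_frame("wrist");np.savez(f"pics/w_{n}.npz",p=p,d=d,T=tool(o));ims.append(p);print(n,o["clock"],o["position"],o["joint_pos"])
cv2.imwrite("pics/w1.png",cv2.resize(np.vstack(ims),None,fx=.625,fy=.625,interpolation=cv2.INTER_AREA)[:,:,::-1])
```

```text
tri cap [488.41552717 141.69432152 152.90536428] [488.4422187  141.6610832  152.90318168]
[488.3483867  141.50286065 155.        ] [488.34514981 140.15490604  70.        ] [ 527.92243702 -193.87531182   60.        ]
jig 3.275 [ 528.05495422 -193.51200091  319.94922036] [-4.05201115e-01  2.76421032e-01  1.68678966e+00  5.57772400e-05
  1.17845485e+00 -1.97653399e+00]
stand 4.8 [488.7205591  140.61066837 319.92710251] [ 2.20607910e-01  1.93894686e-01  1.79839422e+00 -1.18836677e-04
  1.14940353e+00 -1.34870568e+00]
```

View pics/w1.png

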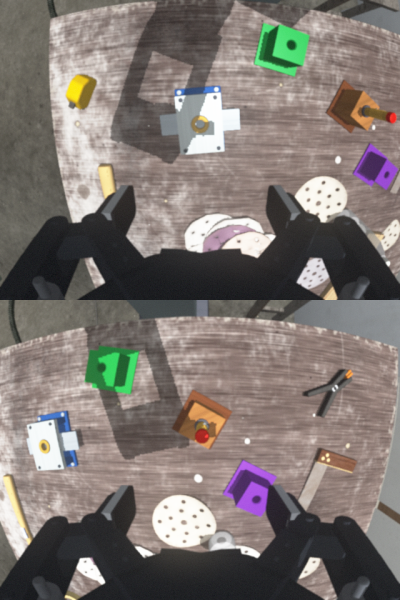

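In the wrist views the bush sits at about (321,198) full-res in the first image and the red cap at about (323,217) in the second. I'll measure both precisely and compare them with the top view.

Run:
```python
from h import *
a=np.load("pics/w_jig.npz");b=np.load("pics/w_stand.npz")
bb=blobs(a["p"],(12,90,60),(30,255,255),(295,175,347,225));print(bb)
x,y,w,h=bb[0][2];print("bush ctr",[onz("wrist",q,60,a["T"]) for q in(bb[0][1],(x+w/2-.5,y+h/2-.5))], "width", onz("wrist",(x,y+h/2),60,a["T"])-onz("wrist",(x+w,y+h/2),60,a["T"]))
rb=blobs(b["p"],(0,150,70),(7,255,255),(295,190,350,240))+blobs(b["p"],(174,150,70),(180,255,255),(295,190,350,240));print(rb)
print("cap",onz("wrist",rb[0][1],152,b["T"]))
st=cv2.resize(b["p"][150:240,270:370],(600,540),interpolation=2);cv2.imwrite("pics/c2.png",np.hstack([st])[:,:,::-1])
```

```text
[(365, [319.8, 198.4], [307, 185, 26, 27])]
bush ctr [array([ 530.26745715, -196.17897508,   60.        ]), array([ 529.81955521, -196.50853757,   60.        ])] width [-1.76761752e-02 -2.86211002e+01  0.00000000e+00]
[(396, [322.7, 217.4], [312, 206, 23, 23])]
cap [491.28458959 140.64936925 152.        ]
```

View pics/c2.png

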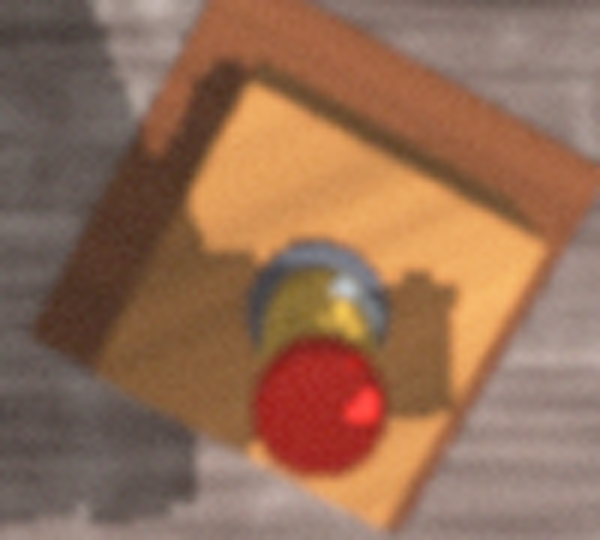

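The cap agrees to within 3 mm between views, at about (490,141), and its height matches too. The jig and stand show the same bias between cameras. Now grasping gently while watching the side force.

Run:
```python
from h import *
Q=[0,1,0,0]
r.line_to([490.2,140.8,200],Q,speed=150)
print(r.get_obs()["ft_force"])
print(r.line_to([490.2,140.8,92],Q,speed=80,guard=8))
f=lambda:(lambda o:print(round(o["clock"],2),np.round(o["position"],2),np.round(o["ft_force"],2),np.round(o["moment"],2),round(o["finger_gap"],3),np.round(o["grasp_force"],1)))(r.get_obs())
f(); r.command_gripper(.35,20); f()
r.command_gripper(0.0,20); r.sleep(.3); f()
```

```text
[0.44593048 0.58639346 0.19292536]
False
7.3 [490.52 140.89  92.43] [0.63 1.05 0.37] [-0.    0.01  0.03] 1.001 0.0
7.88 [490.23 140.81  92.01] [-0.62  0.42  0.42] [ 0.01 -0.01 -0.  ] 0.351 0.0
8.43 [490.26 140.8   92.06] [-0.69 -0.25  1.57] [-0.04 -0.05 -0.04] 0.204 16.7
```

```bash
cat >> h.py <<'E'
Q=[0,1,0,0]
def f(tag=""):
    o=r.get_obs();print(tag,round(o["clock"],2),np.round(o["position"],2),np.round(o["ft_force"],2),np.round(o["moment"],2),round(o["finger_gap"],3),np.round(o["grasp_force"],1));return o
E
python3 - <<'E'
from h import *
r.command_gripper(0.0,90); r.sleep(.2); f("grip")
r.line_to([490.2,140.8,175],Q,speed=100); f("up")
r.line_to([490.2,140.8,240],Q,speed=150)
r.line_to([529.4,-195.4,240],Q,speed=200)
r.line_to([529.4,-195.4,154],Q,speed=120);r.sleep(.3); f("hover")
p,d=r.grab_frame("scene");np.savez("pics/s1.npz",p=p,d=d)
q,d=r.grab_frame("wrist");np.savez("pics/w3.npz",p=q,d=d)
a=cv2.resize(p[225:315,320:410],(480,480),interpolation=2)
b=cv2.resize(q[150:250,270:370],(320,480),interpolation=2) if 0 else cv2.resize(q[140:300,270:376],(318,480),interpolation=2)
cv2.imwrite("pics/c3.png",np.hstack([a,b])[:,:,::-1])
E
```

```text
grip 8.85 [490.28 140.77  92.19] [-0.85 -1.3   6.06] [-0.16  0.11 -0.02] 0.189 81.1
up 9.83 [489.76 140.71 174.47] [ 0.23 -0.63 -1.88] [ 0.02 -0.02  0.01] 0.19 81.4
hover 13.43 [ 529.66 -195.51  154.51] [ 0.3  -0.22 -2.22] [ 0.03  0.   -0.01] 0.192 81.4
```

View pics/c3.png

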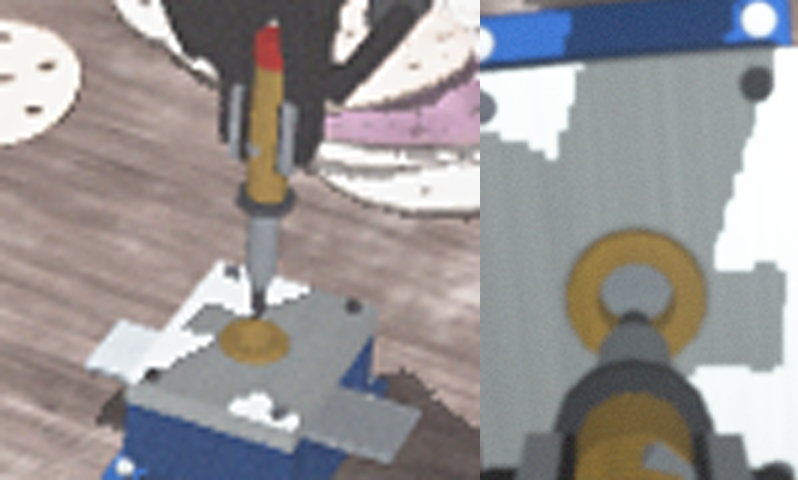

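The left part of the crop shows the tip just above the bush. In the wrist crop the tip is at about (632,318) and the bush centre at about (637,297). I'll compute their relative offset.

Run:
```python
from h import *
q=np.load("pics/w3.npz")["p"];o=f();T=tool(o)
bb=blobs(q,(12,90,60),(30,255,255),(285,205,350,262));print(bb)
g=lambda c:(270+(c[0]-480)/3,140+c[1]/3)
for y in(318,314,322): 
  for z in (70,72): print("tip",y,z,onz("wrist",g((632,y)),z,T))
L=onz("wrist",g((566,297)),60,T);Rr=onz("wrist",g((707,297)),60,T);U=onz("wrist",g((637,228)),60,T)
print(L,Rr,(L+Rr)/2,U,"ctr x from U",U[0]+16)
s=np.load("pics/s1.npz")["p"]
h=lambda c:(320+c[0]*90/480,225+c[1]*90/480)
print("scene tip",onz("scene",h((259,318)),70),"bush",onz("scene",h((255,341)),60))
```

```text
13.53 [ 529.52 -195.47  154.27] [-0.05 -0.07 -2.03] [-0.06 -0.05  0.04] 0.186 81.4
[(911, [321.4, 235.2], [299, 217, 46, 41])]
tip 318 70 [ 531.73650411 -197.12739609   70.        ]
tip 318 72 [ 531.11108649 -197.12519193   72.        ]
tip 314 70 [ 530.84048083 -197.12636287   70.        ]
tip 314 72 [ 530.2229313  -197.12416778   72.        ]
tip 322 70 [ 532.63454013 -197.1284337    70.        ]
tip 322 72 [ 532.00123674 -197.12622043   72.        ]
[ 529.96291684 -211.81343191   60.        ] [ 529.99212622 -180.44622304   60.        ] [ 529.97752153 -196.12982747   60.        ] [ 514.27042234 -196.02265525   60.        ] ctr x from U 530.2704223373157
scene tip [ 529.84851129 -195.92054573   70.        ] bush [ 525.81769899 -196.63906573   60.        ]
```

Both views agree: I need to shift by about (-1.6,+0.9). Now lowering with a guard, then feeling in small steps.

Run:
```python
from h import *
x,y=527.8,-194.5
r.line_to([x,y,154],Q,speed=50);r.sleep(.2);o=f("aligned");F0=o["ft_force"]
g=r.line_to([x,y,124],Q,speed=40,guard=4);r.sleep(.2);o=f(f"guard={g}")
if not g:
    z=124;F0=o["ft_force"];t0=o["clock"]
    while z>98:
        z-=1;r.line_to([x,y,z],Q,speed=25)
        o=r.get_obs();d=o["ft_force"]-F0
        if d[2]>2.5 or np.hypot(d[0],d[1])>3: break
    f("contact"); print(z,d,o["clock"]-t0,"per step",(o["clock"]-t0)/(124-z))
```

```text
aligned 13.97 [ 527.83 -194.53  153.99] [ 0.18 -0.69 -2.72] [-0.01 -0.02 -0.03] 0.194 81.4
guard=False 15.07 [ 527.96 -194.56  124.27] [-0.28 -0.59 -2.74] [-0.01  0.02  0.04] 0.188 81.4
contact 17.07 [ 527.94 -194.56  116.16] [-0.12  0.42  2.01] [-0.    0.05 -0.02] 0.19 81.5
116 [0.16046755 1.01525624 4.75035008] 2.0 per step 0.25
```

Clean vertical contact at about 28 mm depth, which is in range. Now pressing until the snap.

Run:
```python
from h import *
x,y=527.8,-194.5;z=116;pk=0;L=[]
while z>107.6:
    z-=.4;r.line_to([x,y,z],Q,speed=10)
    o=r.get_obs();F=o["ft_force"];n=F[2]+2.7;L.append((round(z,1),round(o["position"][2],2),round(n,1),round(np.hypot(F[0],F[1]),1)))
    if n>15 or (pk>8 and n<pk-2.5): break
    pk=max(pk,n)
print(L,pk);f()
```

```text
[(115.6, np.float64(115.68), np.float64(5.4), np.float64(0.2)), (115.2, np.float64(115.24), np.float64(6.9), np.float64(0.4)), (114.8, np.float64(114.82), np.float64(7.4), np.float64(1.5)), (114.4, np.float64(114.41), np.float64(7.5), np.float64(1.0)), (114.0, np.float64(114.03), np.float64(7.7), np.float64(0.6)), (113.6, np.float64(113.67), np.float64(7.4), np.float64(0.7)), (113.2, np.float64(113.3), np.float64(8.9), np.float64(0.1)), (112.8, np.float64(112.89), np.float64(9.4), np.float64(0.8)), (112.4, np.float64(112.53), np.float64(10.3), np.float64(1.2)), (112.0, np.float64(112.18), np.float64(11.0), np.float64(0.6)), (111.6, np.float64(111.79), np.float64(11.3), np.float64(1.0)), (111.2, np.float64(111.42), np.float64(11.1), np.float64(0.1)), (110.8, np.float64(111.03), np.float64(12.1), np.float64(0.4)), (110.4, np.float64(110.65), np.float64(12.0), np.float64(0.5)), (110.0, np.float64(110.21), np.float64(10.9), np.float64(0.5)), (109.6, np.float64(109.78), np.float64(9.4), np.float64(0.6))] 12.105762489190429
 21.07 [ 527.88 -194.55  109.78] [-0.55  0.17  6.72] [ 0.06  0.06 -0.05] 0.19 82.2
```

The peak was 12 N and the force is now dropping, with the tip in about 6.7 mm. Two more small steps will put it clearly past the snap threshold, then I'll withdraw.

Run:
```python
from h import *
x,y=527.8,-194.5;z=109.6
for i in range(3):
    z-=.4;r.line_to([x,y,z],Q,speed=10);n=f("press")["ft_force"][2]+2.7
    if n<7.3 or n>13: break
r.sleep(.1);n=f("hold")
r.line_to([x,y,118],Q,speed=40);r.line_to([x,y,165],Q,speed=80);r.sleep(.2);f("out")
q,d=r.grab_frame("wrist");np.savez("pics/w4.npz",p=q)
cv2.imwrite("pics/c4.png",cv2.resize(q[140:300,240:400],(560,560),interpolation=2)[:,:,::-1])
```

```text
press 21.32 [ 527.88 -194.54  109.33] [ 0.89 -0.1   6.3 ] [0.   0.01 0.01] 0.192 82.2
press 21.57 [ 527.87 -194.53  108.85] [-0.32  0.    6.87] [ 0.04 -0.07  0.01] 0.19 82.3
press 21.82 [ 527.83 -194.5   108.41] [ 0.72 -0.7   5.02] [-0.06 -0.1   0.05] 0.191 82.3
hold 21.93 [ 527.84 -194.51  108.41] [ 0.09 -0.01  4.62] [-0.1  -0.12  0.04] 0.192 82.3
out 23.26 [ 527.51 -194.35  164.47] [ 0.11  0.68 -2.65] [ 0.    0.05 -0.  ] 0.19 81.9
```

View pics/c4.png

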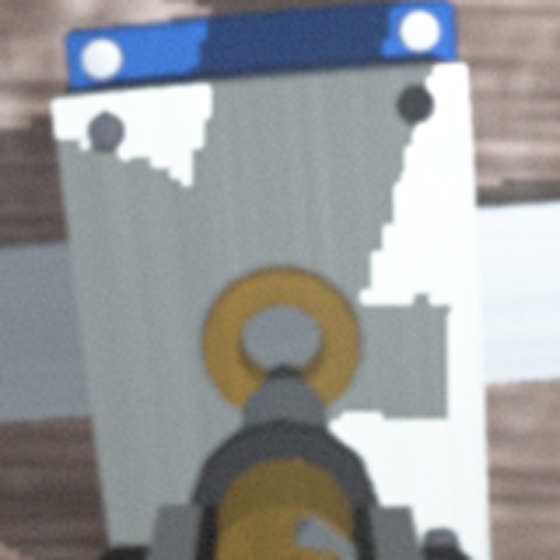

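The punch snapped with about 8 mm of travel, the force fell to about 7 N, and it came out straight. The picture shows the tip centred over the bush. Returning it to the stand at the recorded grasp pose.

Run:
```python
from h import *
x,y=490.2,140.8
r.line_to([527.8,-194.5,240],Q,speed=150)
r.line_to([x,y,240],Q,speed=200)
r.line_to([x,y,162],Q,speed=120);r.sleep(.2);f("above")
g=r.line_to([x,y,140],Q,speed=40,guard=3.5);f(f"enter {g}")
if not g:
    g=r.line_to([x,y,98],Q,speed=40,guard=4);f(f"down {g}")
    if not g: g=r.line_to([x,y,89],Q,speed=10,guard=5);r.sleep(.1);f(f"seat {g}")
```

```text
above 26.79 [490.63 140.9  162.69] [-0.01 -1.05 -1.44] [ 0.   -0.02  0.01] 0.194 81.9
enter False 27.49 [490.21 140.8  139.92] [ 0.97 -0.33 -1.01] [-0.07 -0.01  0.01] 0.191 81.9
down False 28.69 [490.31 140.81  98.19] [-0.42 -0.11 -1.3 ] [ 0.03  0.02 -0.05] 0.193 81.9
seat True 29.41 [490.24 140.8   92.21] [-0.25 -0.43  8.19] [-0.03  0.2  -0.07] 0.186 82.9
```

Seated at the original height (92.2). Releasing, raising, and checking.

Run:
```python
from h import *
x,y=490.2,140.8
r.command_gripper(.35,20);r.command_gripper(1.0);f("open")
r.line_to([x,y,200],Q,speed=80,guard=8);r.move_to([488.5,141.5,320],Q);r.sleep(.3);o=f("up")
q,d=r.grab_frame("wrist");p,d2=r.grab_frame("scene")
rb=blobs(q,(0,150,70),(7,255,255),(295,190,350,240));print(rb[0],onz("wrist",rb[0][1],152,tool(o)))
a=cv2.resize(q[150:240,270:370],(400,360),interpolation=2);b=cv2.resize(p[210:300,200:300],(400,360),interpolation=2)
cv2.imwrite("pics/c5.png",np.hstack([a,b])[:,:,::-1])
```

```text
open 30.27 [489.81 140.74  91.86] [-0.66 -0.01 -0.87] [-0.02 -0.    0.01] 0.997 0.0
up 32.62 [488.15 141.43 319.05] [-0.62 -0.13  0.13] [-0.06  0.01  0.  ] 0.999 0.0
(399, [320.3, 218.3], [310, 207, 22, 23]) [491.02311654 139.37287376 152.        ]
```

View pics/c5.png

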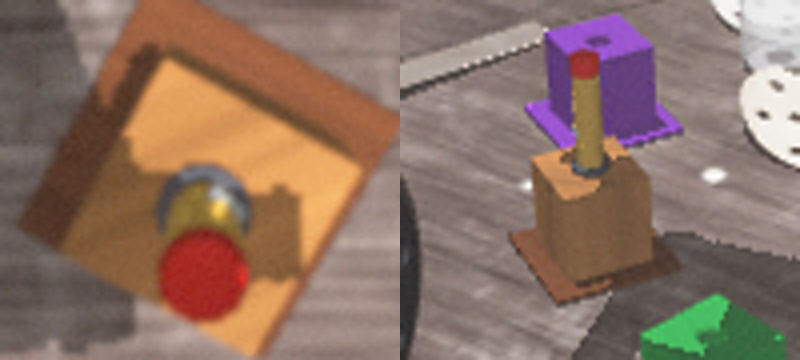

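The punch stands upright in the brown stand with its collar on the block, and its cap is within 1.5 mm of where it started. Handing in.

```bash
python3 -c "
from workcell import r
print(r.close_job())"
```

```text
the job is handed in; nothing more can be done
None
```

The punch was fired once in the jig bush, with a peak of about 12 N and the force falling to about 7 N after the snap. It is back in its wooden stand, upright and released, and the job is handed in (no verdict was returned).

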